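# Extend the counter rack by one hole and stand the tea tin in it

### The job

Make room for the red tea tin in the extending spice rack: press the orange spring button to free the sleeve, draw the sleeve out, and let the button pop fully up in the next hole so that it is locked again. Work gently: never force the sleeve against its catch and never jam the button down hard. Then stand the red tin upright on the counter in the widened gap, in line between the jars and the moving end plate, without shoving the jars or the other things about.

Things in the scene. Friction and masses are not known exactly. Their poses are not given: they have to be found in the camera images.
- rack: Spice rack fixed to the counter. Origin on the counter, on the row line. +y points to its fixed end (end plate's inner face at y = 122 mm, black end block to y = 160 mm); the sleeve opens towards -y; the telescoping tube runs along y at x = -95 mm. The row (jars at y = 4 to 119 mm, then the gap) lies along x = 0 on the bare counter.
- sleeve (a joint): Sleeve drawn out along the rack's -y, m. 0 in the first hole (1.5 mm play). The next hole, hidden inside the tube, is 45 to 81 mm on, differs each time and is not measured. If the button has been let go on the way, the catch pops up there and the sleeve stops dead; kept pressed, the sleeve runs past it to the end stop at 0.094 and can be slid back. It slides with 3 to 5 N.
- button (a joint): Orange button's travel down, m: 0 = fully up (catch in a hole, sleeve locked), about 0.005 while the catch rubs along the tube between holes, 0.008 = fully pressed. It needs 4 N to start and 7.2 N to be fully down; the catch is clear of the hole from 0.005 on (about 6 N).
- button_top (a point): Centre of the orange button's top, 26 mm (rack x) by 30 mm (rack y), on the sleeve's black collar, 59 mm above the counter when up, 9 mm above the collar. A black thumb stop stands across the collar on each side, inner face 30 mm from the button's centre along the slide, 8 mm thick, 38 mm wide, top 74 mm above the counter: closed fingers between the stops can press, and push the sleeve by a stop.
- plate (a point): On the counter level at the jar-facing face of the moving end plate (steel, 6 mm thick, 74 mm high, spanning rack x -113 to +37 mm), on the row line x = 0. Same axes as the rack. It moves with the sleeve: rack y = -15 mm when the sleeve joint is 0.
- jar_a: Amber spice jar standing in the rack next to the fixed end, 53 mm in diameter, 90 mm high; origin at the centre of its underside. To be left in place.
- jar_b: Green spice jar standing in the rack beside the gap, 53 mm in diameter, 90 mm high; origin at the centre of its underside. To be left in place.
- tin_mid (a point): Centre of the red tea tin with a steel lid, loose on the counter, upright, 48 mm above its underside. Tin 96 mm high; 58 mm along its own x, 44 mm along its own y (lid, top 14 mm; the red body is 2 mm smaller). 0.15 to 0.3 kg.
- mug: White mug, bystander, 76 mm in diameter and 85 mm high, handle to its +y; origin at the centre of its underside.
- oil: Green oil bottle, bystander, 60 mm in diameter, 190 mm high; origin at the centre of its underside.
- can: Yellow-labelled can, bystander, 74 mm in diameter, 100 mm high; origin at the centre of its underside.
Not all that is in view belongs to the job. Leave any purple look-alike of the part that bears tin_mid alone.

How it is judged:
On the way, in this order (a step that is already met when the one before it is completed fails the run):
1. the button is pressed and the sleeve has left its first hole (value of joint sleeve above 0.008 m and value of joint button above 0.0035 m), for 0.05 s.
2. the button has popped up in the next hole and the sleeve is locked there (value of joint sleeve above 0.042 m and value of joint button below 0.0015 m), for 0.3 s.
At the end, for the whole second after the job is handed in: Sleeve in the next hole (joint above 0.042), button fully up (below 0.0015); red tin upright (within 0.1 rad) on the counter between the jars and the moving end plate, its centre within 30 mm of the row line; both jars within 20 mm of where they were (all of step 2 and y of tin_mid in the frame of plate above 0.015 m and y of tin_mid in the frame of rack below 0 m and x of tin_mid in the frame of rack between -0.03 and 0.03 m and height (world z) of tin_mid between 0.043 and 0.053 m and angle between tin_mid's own z axis and vertical below 0.1 rad and distance of each of jar_a, jar_b from where it was at the start of the episode below 0.02 m); the robot touches nothing.
It fails at once if the sleeve or its button is pushed with more than 25 N (contact force between sleeve and the fingers above 25 N or contact force between sleeve and the arm above 25 N).
It fails at once if a jar is tipped (angle between any of jar_a, jar_b's own z axis and vertical above 0.5 rad).
It fails at once if a jar, the mug, the oil bottle or the can is shoved more than 40 mm (distance of any of jar_a, jar_b, mug, oil, can from where it was at the start of the episode above 0.04 m).
It also fails if it takes over 56 s, if anything falls off the work surface, if the arm or the gripper's body presses on something with over 40 N, if the wrist force passes 120 N, or if a joint passes its speed limit or range.

### The arm

A 6-joint arm with a two-finger parallel gripper is mounted at the origin on the work surface. World frame = base frame: x ahead of the robot, y to its left, z up, the work surface at z = 0. Lengths are in m, angles in rad, forces in N, time in s.
With the tool pointing down it reaches from about 0.35 to 0.925 m from the base axis. Payload 6.4 kg.
Tool frame: the origin (TCP) lies where the fingers leave the gripper's body, on its centre line; the fingertips stand 73 mm ahead of it and the grasp point (between the pads) lies ctrl.grasp_offset ahead of it (ctrl.grasp_offset is the distance from the TCP to the grasp point, in m); z points along the fingers, y is the line along which they close (so a half turn about z gives the same grasp; the last joint's range is limited). The gripper opens to 85 mm and grips with 20 to 120 N. Pads are 22 mm wide; open, the fingers measure 114 mm over their backs; the gripper's body (76 mm by 85 mm) begins 54 mm behind the grasp point. The pads swing forward as they close: fully open they stand 13 mm farther back than shut.
Start: joints at [1.1, 0.245, 1.558, -0, 1.339, -0.174], TCP at [0.19, 0.622, 0.304] pointing down, gripper open.
Joint ranges: [-3.13, 3.13], [-1.02, 2.26], [0.13, 2.54], [-0.95, 4.09], [0.21, 2.88], [-2.74, 2.74]. Speed limits (rad/s): [2.57, 2.57, 3.14, 3.14, 3.14, 3.14].

### API

Orientations are given as a unit quaternion [w, x, y, z].
In Python, from workcell import ctrl, viewer, workorder gives the robot as it stands. The module is installed in compiled form; this text tells all that it offers.
- The arm moves only by the tool move_arm, never from a script. Its argument "commands" is a list of rows, each a list of 6 numbers: the shift along the tool's x, y, z in mm, then the turn, a rotation vector about the tool's x, y, z in degrees. In form: [[tx, ty, tz, wx, wy, wz], ...]. A call has exactly 10 rows; each row is the pose to reach, as a shift and turn from the pose commanded when the call began, along the tool's axes at that moment; what a row does not reach only later rows make up. A row lasts 1/10 s, in which the tool goes at most 50 mm and 8.59 degrees, less where a joint would pass 70% of its speed; a pose out of reach is approached as far as the arm can. A call with a gripper value outside its range is refused whole. "jaw" is the opening, from 0 (shut) to 1 (fully open), set as the call begins (left out, the last holds). The fingers move at their own pace and stop on an object; "newtons" is the grip in N (left out, the last holds). Time passes only in rows, so rows that repeat a pose let the fingers close, or fill a call up. It gives the time, the measured TCP pose, the force and the opening at its end, in the units of the state.
- ctrl.get_obs(): the state, without advancing time (a new reading comes with each control period).
- viewer.capture(name): name is "scene" or "top"; returns a dict with "color" (420x560x3 uint8, red, green, blue), "depth" (420x560 float32, m along the optical axis (not along the pixel's ray), 0 where there is no reading), "mtx" (3x3 intrinsics, pixels), "R" (3x3) and "t" (3): a world point X has camera coordinates R X + t. Camera axes: x right, y down, z forward; pixel columns grow to the right and rows downward; lengths in m; the calibration is good to about 2 mm. A picture is of the moment at which its call begins.
- workorder.finish_job(): hands the job in, once; it reports no verdict.
The state is a dict: "clock": time; "qpos": joint angles; "qvel": joint speeds; "joint_torque": joint torques, N m; "eef_pos": TCP position; "tool_rot": TCP orientation; "force": force on the tool from outside, world axes, zero at the start; "wrist_torque": the same for the moment, N m; "finger_gap": finger opening in m.
Only numpy, scipy, OpenCV 4.12 (cv2) and the standard library are available. Lean on these libraries where they do the work, as an engineer would, in place of code of your own. Each camera call takes 0.05 s, during which the arm holds its last target. There are 200 camera calls.

## Working session

There is one attempt and no reset: what is moved stays moved. The work goes in short steps, Python scripts to look and compute and a tool call to move; the robot and the scene stay as the last step left them, time stands still between calls to the robot, and variables do not carry over. Pictures are saved under pics/ and viewed, on a budget of 10 in all, crops included, one or two more only if the job needs it, and the job is handed in when it is done.

Besides the shell and the picture viewer there is one more tool, called after "Call:" as name(argument=value, ...), one argument or row to a line, values as JSON. move_arm: Moves the arm, as the interface text tells. Its arguments: {"type":"object","properties":{"commands":{"type":"array"},"jaw":{"type":"number"},"newtons":{"type":"number"}},"required":["commands"]}

```bash
mkdir -p pics
cat > h.py <<'E'
import numpy as np,cv2
from workcell import ctrl,viewer,workorder
def cap(n):
    c=viewer.capture(n); np.savez(f'{n}.npz',**c); return c
def pt(c,u,v,z=None):
    d=c['depth'][int(v),int(u)] if z is None else None
    K,R,t=c['mtx'],c['R'],c['t']; r=np.linalg.inv(K)@np.array([u,v,1.])
    if z is None: return R.T@(r*d-t)
    o=-R.T@t; w=R.T@r; return o+w*(z-o[2])/w[2]
E
python3 - <<'E'
from h import *
for n in('scene','top'):
    c=cap(n); cv2.imwrite(f'pics/{n}0.png',cv2.resize(c['color'][:,:,::-1],(800,600)))
    print(n,c['mtx'].tolist(),(-c['R'].T@c['t']).round(3),c['R'].round(3).tolist())
print(ctrl.get_obs(),ctrl.grasp_offset)
E
```

```text
scene [[502.08704108698726, 0.0, 276.9793069797605], [0.0, 502.08704108698726, 211.71196866956402], [0.0, 0.0, 1.0]] [1.001 0.698 1.007] [[-0.813, 0.582, -0.007], [0.441, 0.608, -0.661], [-0.381, -0.54, -0.751]]
top [[410.8710490261576, 0.0, 271.13060538634454], [0.0, 410.8710490261576, 212.25864636602813], [0.0, 0.0, 1.0]] [0.472 0.022 1.293] [[0.008, -1.0, -0.027], [-0.997, -0.006, -0.076], [0.076, 0.028, -0.997]]
{'clock': 0.1, 'qpos': array([ 1.09988726e+00,  2.45787717e-01,  1.55888516e+00, -3.13905939e-05,
        1.33871208e+00, -1.74090652e-01]), 'qvel': array([-0.00080755, -0.00301107, -0.00161526, -0.00029346,  0.00133897,
       -0.00046967]), 'joint_torque': array([ 3.42507237e-04, -4.30670249e+01, -3.27127755e+01, -4.94477820e-05,
        2.81051784e-03,  2.05827257e-05]), 'eef_pos': array([0.18993274, 0.62123938, 0.30286633]), 'tool_rot': array([-2.69540879e-04,  1.47861371e-01,  9.89007690e-01, -8.54791119e-04]), 'force': array([ 0.29129507, -0.78531804,  0.11993232]), 'wrist_torque': array([ 0.00207509, -0.01918183,  0.00173637]), 'finger_gap': 0.08543732751749586} 0.0539
```

View pics/scene0.png

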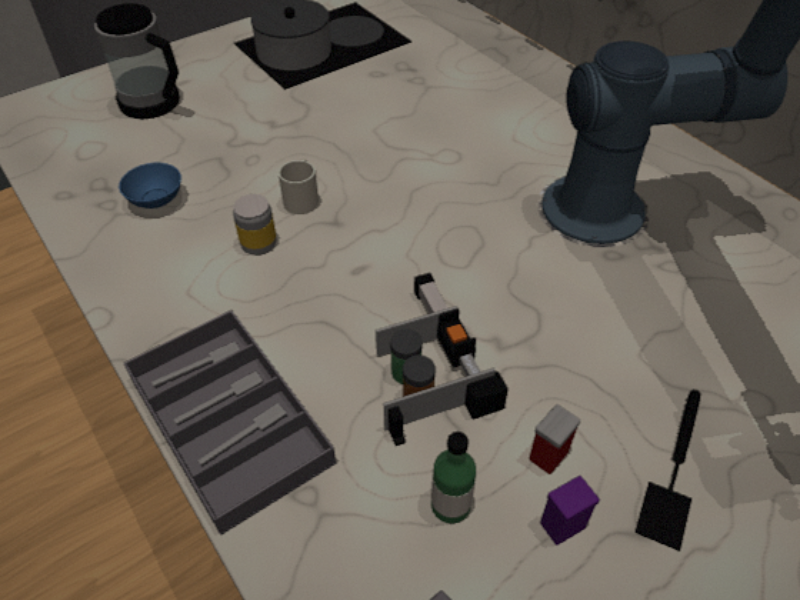

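View pics/top0.png

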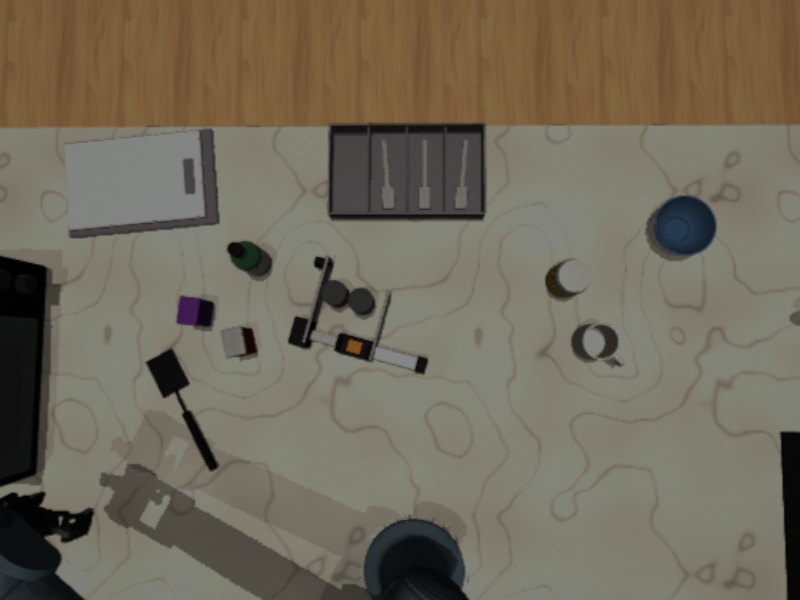

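Red tin with steel lid: scene (555,440), top (238,342). The look-alike is the purple box at scene (570,510), top (195,311), and the orange button is at scene (456,334), top (355,347). Next, a close crop and measurements.

Run:
```python
from h import *
T=dict(np.load('top.npz'));S=dict(np.load('scene.npz'))
a=cv2.resize(T['color'][170:280,130:310,::-1],(800,489),interpolation=cv2.INTER_CUBIC)
cv2.imwrite('pics/crop1.png',cv2.convertScaleAbs(a,alpha=1.5))
def cloud(c):
    v,u=np.mgrid[0:420,0:560]; d=c['depth']
    p=np.stack([u,v,np.ones_like(u)],-1).astype(float)@np.linalg.inv(c['mtx']).T*d[...,None]
    return (p-c['t'])@c['R'], d>0
for n,c in(('top',T),('scene',S)):
    P,ok=cloud(c); h=cv2.cvtColor(c['color'],cv2.COLOR_RGB2HSV)
    H,s,v=[h[...,i].astype(int) for i in range(3)]
    org=(H>5)&(H<18)&(s>150)&(v>90)&ok&(P[...,1]<.5)&(P[...,0]<.62)&(P[...,2]>.03)&(np.abs(P[...,1]-.13)<.15)
    q=P[org]; print(n,'button',org.sum(),np.median(q,0).round(4),np.array(np.nonzero(org)).mean(1), cv2.minAreaRect(q[:,:2].astype(np.float32)) )
    C=P.reshape(-1,3)
    Q=C[(C[:,2]>.088)&(C[:,2]<.105)&(C[:,0]>.35)&(C[:,0]<.62)&(C[:,1]>.27)&(C[:,1]<.43)]
    print('lid',len(Q),Q.mean(0).round(4),np.ptp(Q,0).round(3),cv2.minAreaRect(Q[:,:2].astype(np.float32)))
    # plates: points z 0.066..0.08
    Q=C[(C[:,2]>.082)&(C[:,2]<.098)&(C[:,0]>.45)&(C[:,0]<.62)&(C[:,1]>.0)&(C[:,1]<.27)]
    print('jars',len(Q),Q.mean(0).round(4),cv2.minAreaRect(Q[:,:2].astype(np.float32)))
    np.save(n+'P.npy',P)
```

```text
top button 77 [0.4751 0.1257 0.0586] [242.36363636 247.68831169] ((0.47386524081230164, 0.1268208622932434), (0.028240632265806198, 0.023821724578738213), 73.61042022705078)
lid 299 [0.4813 0.3699 0.0957] [0.062 0.053 0.013] ((0.4814225733280182, 0.3706081509590149), (0.05780794844031334, 0.04342205077409744), 13.446585655212402)
jars 501 [0.5768 0.1391 0.0899] ((0.5768768787384033, 0.1392505168914795), (0.10950090736150742, 0.05173762887716293), 74.21354675292969)
scene button 110 [0.4761 0.1308 0.0582] [232.46363636 319.34545455] ((0.47319748997688293, 0.130827397108078), (0.03293389081954956, 0.03055933490395546), 79.17841339111328)
lid 531 [0.4863 0.3761 0.0955] [0.063 0.053 0.014] ((0.48427289724349976, 0.3744773864746094), (0.06033742427825928, 0.044683970510959625), 12.61680793762207)
jars 731 [0.5811 0.1452 0.0895] ((0.5795342922210693, 0.1427088975906372), (0.11153125762939453, 0.05281010642647743), 74.0011215209961)
```

View pics/crop1.png

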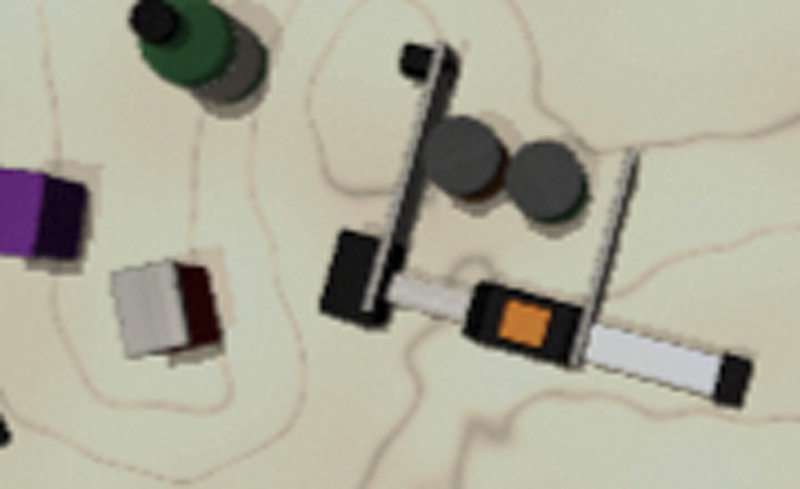

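```bash
cat >> h.py <<'E'
from scipy.spatial.transform import Rotation as Ro
def tool(o=None):
    o=o or ctrl.get_obs(); q=np.array(o['tool_rot']); return np.array(o['eef_pos']),Ro.from_quat(np.r_[q[1:],q[0]])
def plan(p,yaw_y,o=None):
    """shift (mm, tool axes) and turn (deg rotvec) to TCP p, tool down, tool y at yaw_y deg"""
    e,R=tool(o); a=np.radians(yaw_y); y=np.array([np.cos(a),np.sin(a),0]); z=np.array([0,0,-1.]); x=np.cross(y,z)
    T=Ro.from_matrix(np.c_[x,y,z]); return (R.inv().apply(np.array(p)-e)*1000).round(1),np.degrees((R.inv()*T).as_rotvec()).round(2)
E
python3 - <<'E'
from h import *
print(plan([.4745,.1285,.19],74))
u=np.array([.2756,.9613]);w=np.array([.9613,-.2756])
b=np.array([.4745,.1285]); 
for n in('top','scene'):
    C=np.load(n+'P.npy').reshape(-1,3); jc={'top':np.array([.5769,.1393]),'scene':np.array([.5795,.1427])}[n]
    o=jc-.0615*u
    rx,ry=(C[:,:2]-o)@w,(C[:,:2]-o)@u; z=C[:,2]
    m=(rx>-.01)&(rx<.03)&(ry<-.005)&(ry>-.04)&(z>.06)
    print(n,'plate top',ry[m].mean(),z[m].max())
    m=(rx>-.11)&(rx<-.08)&(z>.066)&(z<.085)&(ry>-.03)&(ry<.08)
    print('stops',np.histogram(ry[m],np.arange(-.03,.08,.005)))
    m=(rx>-.01)&(rx<.03)&(ry>.118)&(ry<.14)&(z>.06); print('fixed',ry[m].min() if m.any() else 0,ry[m].mean())
    print('button',(b-o)@w,(b-o)@u)
    m=(z>.17)&(z<.2)&(C[:,0]>.4)&(C[:,0]<.75)&(C[:,1]>.15)&(C[:,1]<.5); print('oil',C[m].mean(0))
E
```

```text
(array([-416.3, -387.8,  113.4]), array([-0.1 , -0.02, -1.01]))
top plate top -0.018008392924576812 0.07722618362100216
stops (array([ 0, 11, 15, 18,  1,  0,  0,  0,  0,  0,  0,  0,  0,  0,  0,  0, 18,
       10,  0,  0,  0]), array([-3.0000000e-02, -2.5000000e-02, -2.0000000e-02, -1.5000000e-02,
       -1.0000000e-02, -5.0000000e-03,  6.9388939e-18,  5.0000000e-03,
        1.0000000e-02,  1.5000000e-02,  2.0000000e-02,  2.5000000e-02,
        3.0000000e-02,  3.5000000e-02,  4.0000000e-02,  4.5000000e-02,
        5.0000000e-02,  5.5000000e-02,  6.0000000e-02,  6.5000000e-02,
        7.0000000e-02,  7.5000000e-02]))
fixed 0.12195975154340986 0.12464491923492726
button -0.09546063999999999 0.022899782575000006
oil [0.65684294 0.34524147 0.18783186]
scene plate top -0.016368047909974398 0.07697776142726225
stops (array([ 0, 12, 18, 29, 10,  0,  0,  0,  0,  0,  0,  0,  0,  0,  0,  3, 15,
       33,  0,  0,  0]), array([-3.0000000e-02, -2.5000000e-02, -2.0000000e-02, -1.5000000e-02,
       -1.0000000e-02, -5.0000000e-03,  6.9388939e-18,  5.0000000e-03,
        1.0000000e-02,  1.5000000e-02,  2.0000000e-02,  2.5000000e-02,
        3.0000000e-02,  3.5000000e-02,  4.0000000e-02,  4.5000000e-02,
        5.0000000e-02,  5.5000000e-02,  6.0000000e-02,  6.5000000e-02,
        7.0000000e-02,  7.5000000e-02]))
fixed 0.12039976365645542 0.12665033821334926
button -0.09702298000000005 0.018914802575000004
oil [0.66257942 0.35215572 0.18742033]
```

Call:
move_arm(
  commands=[
    [-416,-388,60,0,0,-1],
    [-416,-388,60,0,0,-1],
    [-416,-388,60,0,0,-1],
    [-416,-388,60,0,0,-1],
    [-416,-388,60,0,0,-1],
    [-416,-388,60,0,0,-1],
    [-416,-388,60,0,0,-1],
    [-416,-388,60,0,0,-1],
    [-416,-388,60,0,0,-1],
    [-416,-388,60,0,0,-1],
  ],
  jaw=0,
  newtons=20,
)

```text
clock: 1.1
eef_pos: [0.439, 0.189, 0.2511]
tool_rot: [0.0, 0.139, 0.99, 0.0]
force: [0.7, 0.7, -0.9]
finger_gap: -0.0
```

Run:
```python
from h import *
o=ctrl.get_obs();print(o['clock'],o['eef_pos'],o['force'],o['finger_gap'],o['qpos']);print(plan([.4745,.1285,.15],74,o))
```

```text
1.1 [0.43900404 0.18899881 0.25110604] [ 0.72597284  0.72815562 -0.89849685] -2.7060238596930037e-05 [ 1.68682923e-01 -1.11584912e-01  2.03386028e+00  8.50183941e-05
  1.21923535e+00 -1.12278060e+00]
(array([-50.8, -48.4, 101.1]), array([ 0.01,  0.  , -0.01]))
```

Call:
move_arm(
  commands=[
    [-25,-24,45,0,0,0],
    [-51,-48,80,0,0,0],
    [-51,-48,95,0,0,0],
    [-51,-48,98,0,0,0],
    [-51,-48,98,0,0,0],
    [-51,-48,98,0,0,0],
    [-51,-48,98,0,0,0],
    [-51,-48,98,0,0,0],
    [-51,-48,98,0,0,0],
    [-51,-48,98,0,0,0],
  ],
)

```text
clock: 2.1
eef_pos: [0.4745, 0.1309, 0.1538]
tool_rot: [0.0, 0.139, 0.99, 0.0]
force: [0.3, -0.3, 1.0]
finger_gap: -0.0002
```

Run:
```python
from h import *
o=ctrl.get_obs();print(o['clock'],o['eef_pos'],o['force']);print(plan([.4745,.1285,.15],74,o))
c=cap('scene'); a=c['color'][180:300,250:390,::-1]
cv2.imwrite('pics/s1.png',cv2.convertScaleAbs(cv2.resize(a,(700,600),interpolation=cv2.INTER_CUBIC),alpha=1.6))
```

```text
2.1 [0.4745064  0.13093216 0.15381139] [ 0.32205529 -0.25413772  1.02235064]
(array([-0.7, -2.3,  3.8]), array([0.01, 0.04, 0.02]))
```

View pics/s1.png

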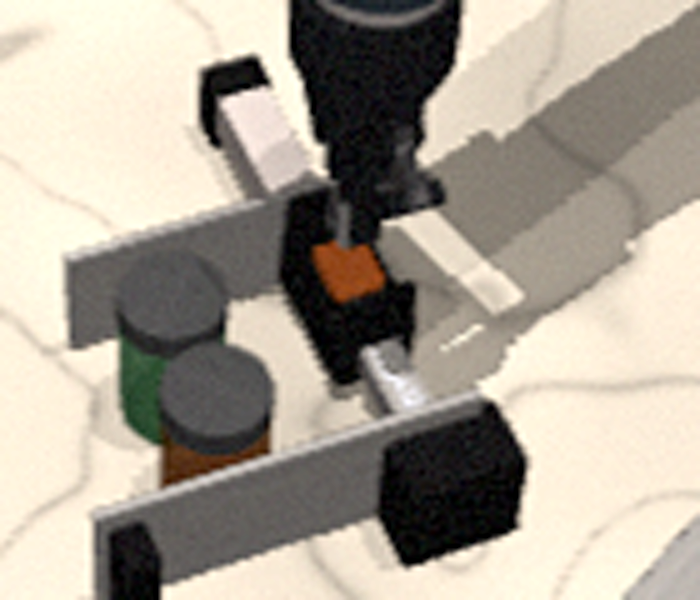

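The picture shows the closed fingertips just above the orange button (crop 345,265), between the two stops. I'll lower them.

Call:
move_arm(
  commands=[
    [0,-1,5,0,0,0],
    [0,-2,10,0,0,0],
    [0,-2,15,0,0,0],
    [0,-2,19,0,0,0],
    [0,-2,21,0,0,0],
    [0,-2,22,0,0,0],
    [0,-2,23,0,0,0],
    [0,-2,24,0,0,0],
    [0,-2,25,0,0,0],
    [0,-2,25,0,0,0],
  ],
)

```text
clock: 3.15
eef_pos: [0.4738, 0.1288, 0.1285]
tool_rot: [-0.0, 0.139, 0.99, -0.0]
force: [-3.6, 0.3, 5.2]
finger_gap: -0.0001
```

Run:
```python
from h import *
o=ctrl.get_obs();print(o['clock'],o['eef_pos'].round(5),o['force']);
```

```text
3.15 [0.47381 0.12883 0.12851] [-3.55680546  0.27807869  5.15807405]
```

Call:
move_arm(
  commands=[
    [0,0,0.5,0,0,0],
    [0,0,1,0,0,0],
    [0,0,1.5,0,0,0],
    [0,0,2,0,0,0],
    [0,0,2.5,0,0,0],
    [0,0,3,0,0,0],
    [0,0,3,0,0,0],
    [0,0,3,0,0,0],
    [0,0,3,0,0,0],
    [0,0,3,0,0,0],
  ],
)

```text
clock: 4.15
eef_pos: [0.4739, 0.1288, 0.1256]
tool_rot: [-0.0, 0.139, 0.99, 0.0]
force: [-4.3, -0.1, 5.6]
finger_gap: -0.0
```

Run:
```python
from h import *
o=ctrl.get_obs();print(o['clock'],o['eef_pos'].round(5),o['force']);
```

```text
4.15 [0.47386 0.12884 0.12563] [-4.26700616 -0.10239039  5.63976433]
```

Call:
move_arm(
  commands=[
    [0,0,0.2,0,0,0],
    [0,0,0.4,0,0,0],
    [0,0,0.6,0,0,0],
    [0,0,0.8,0,0,0],
    [0,0,0.8,0,0,0],
    [0,-2,0.8,0,0,0],
    [0,-4,0.8,0,0,0],
    [0,-6,0.8,0,0,0],
    [0,-8,0.8,0,0,0],
    [0,-10,0.8,0,0,0],
  ],
)

```text
clock: 5.15
eef_pos: [0.4717, 0.1197, 0.1252]
tool_rot: [0.001, 0.139, 0.99, 0.001]
force: [-2.4, 3.6, 5.6]
finger_gap: 0.0
```

Run:
```python
from h import *
for i in range(1):
    o=ctrl.get_obs();print(o['clock'],o['eef_pos'].round(5),o['force']);
```

```text
5.15 [0.47168 0.1197  0.12524] [-2.36565928  3.55686182  5.55322924]
```

```bash
cat >> h.py <<'E'
def cloud(c):
    v,u=np.mgrid[0:420,0:560]
    p=np.stack([u,v,np.ones_like(u)],-1).astype(float)@np.linalg.inv(c['mtx']).T*c['depth'][...,None]
    return ((p-c['t'])@c['R'])[c['depth']>0]
U=np.array([.2756,.9613]);W=np.array([.9613,-.2756])
JC={'top':np.array([.5769,.1393]),'scene':np.array([.5795,.1427])}
def plate(n='scene'):
    C=cloud(cap(n)); o=JC[n]-.0615*U; rx,ry=(C[:,:2]-o)@W,(C[:,:2]-o)@U
    m=(rx>-.02)&(rx<.033)&(ry<-.004)&(ry>-.13)&(C[:,2]>.06)&(C[:,2]<.085)
    return np.median(ry[m]).round(4),m.sum()
E
python3 - <<'E'
from h import *
print(plate('scene'),plate('top'))
o=ctrl.get_obs();print(o['clock'],o['eef_pos'].round(5),o['force'])
E
```

```text
(np.float64(-0.025), np.int64(113)) (np.float64(-0.0271), np.int64(38))
5.25 [0.47165 0.1195  0.12523] [-1.66189068  1.97924193  6.11465412]
```

Call:
move_arm(
  commands=[
    [0,-3,0,0,0,0],
    [0,-6,0,0,0,0],
    [0,-9,0,0,0,0],
    [0,-12,0,0,0,0],
    [0,-15,0,0,0,0],
    [0,-18,0,0,0,0],
    [0,-21,0,0,0,0],
    [0,-24,0,0,0,0],
    [0,-26,0,0,0,0],
    [0,-27,0,0,0,0],
  ],
)

```text
clock: 6.25
eef_pos: [0.4647, 0.0935, 0.1255]
tool_rot: [0.001, 0.14, 0.99, 0.001]
force: [-1.3, 3.7, 6.7]
finger_gap: -0.0002
```

Run:
```python
from h import *
o=ctrl.get_obs();print(o['clock'],o['eef_pos'].round(5),o['force'])
print(plate('scene'),plate('top'))
```

```text
6.25 [0.46467 0.09353 0.12549] [-1.25393442  3.65115617  6.67145205]
(np.float64(-0.0522), np.int64(109)) (np.float64(-0.0539), np.int64(38))
```

Call:
move_arm(
  commands=[
    [0,0,-3,0,0,0],
    [0,0,-6,0,0,0],
    [0,0,-9.5,0,0,0],
    [0,-3,-9.5,0,0,0],
    [0,-6,-9.5,0,0,0],
    [0,-9,-9.5,0,0,0],
    [0,-11,-9.5,0,0,0],
    [0,-12,-9.5,0,0,0],
    [0,-13,-9.5,0,0,0],
    [0,-13,-9.5,0,0,0],
  ],
)

```text
clock: 7.35
eef_pos: [0.4601, 0.0806, 0.1341]
tool_rot: [0.0, 0.139, 0.99, -0.0]
force: [0.1, 0.8, 0.2]
finger_gap: 0.0001
```

Run:
```python
from h import *
o=ctrl.get_obs();print(o['clock'],o['eef_pos'].round(5),o['force'])
print(plate('scene'),plate('top'))
```

```text
7.35 [0.46008 0.08064 0.13413] [0.13300027 0.81427867 0.19008213]
(np.float64(-0.0517), np.int64(109)) (np.float64(-0.0539), np.int64(37))
```

Call:
move_arm(
  commands=[
    [0,-1,-1,0,0,0],
    [0,-2,-1,0,0,0],
    [0,-3,-1,0,0,0],
    [0,-4,-1,0,0,0],
    [0,-5,-1,0,0,0],
    [0,-6,-1,0,0,0],
    [0,-7,-1,0,0,0],
    [0,-8,-1,0,0,0],
    [0,-9,-1,0,0,0],
    [0,-9,-1,0,0,0],
  ],
)

```text
clock: 8.45
eef_pos: [0.4579, 0.0727, 0.1353]
tool_rot: [0.001, 0.139, 0.99, 0.001]
force: [2.0, 5.3, -0.7]
finger_gap: -0.0
```

Run:
```python
from h import *
o=ctrl.get_obs();print(o['clock'],o['eef_pos'].round(5),o['force'])
print(plate('scene'),plate('top'))
```

```text
8.45 [0.45789 0.07266 0.13526] [ 1.98440022  5.29820836 -0.68324535]
(np.float64(-0.0572), np.int64(104)) (np.float64(-0.0589), np.int64(37))
```

Call:
move_arm(
  commands=[
    [0,-0.5,0,0,0,0],
    [0,-1,0,0,0,0],
    [0,-1.5,0,0,0,0],
    [0,-2,0,0,0,0],
    [0,-2.5,0,0,0,0],
    [0,-3,0,0,0,0],
    [0,-3.5,0,0,0,0],
    [0,-3.5,0,0,0,0],
    [0,-3.5,0,0,0,0],
    [0,-3.5,0,0,0,0],
  ],
)

```text
clock: 9.55
eef_pos: [0.457, 0.0694, 0.1353]
tool_rot: [0.001, 0.139, 0.99, 0.001]
force: [3.4, 4.8, -2.1]
finger_gap: 0.0
```

Run:
```python
from h import *
o=ctrl.get_obs();print(o['clock'],o['eef_pos'].round(5),o['force'])
print(plate('scene'))
```

```text
9.55 [0.45698 0.06936 0.13527] [ 3.4490525   4.82835038 -2.13879968]
(np.float64(-0.0613), np.int64(104))
```

Call:
move_arm(
  commands=[
    [0,-0.3,0,0,0,0],
    [0,-0.6,0,0,0,0],
    [0,-0.9,0,0,0,0],
    [0,-1.2,0,0,0,0],
    [0,-1.5,0,0,0,0],
    [0,-1.8,0,0,0,0],
    [0,-2.1,0,0,0,0],
    [0,-2.3,0,0,0,0],
    [0,-2.3,0,0,0,0],
    [0,-2.3,0,0,0,0],
  ],
)

```text
clock: 10.6
eef_pos: [0.4564, 0.0672, 0.1353]
tool_rot: [0.001, 0.139, 0.99, 0.001]
force: [3.1, 6.0, -0.6]
finger_gap: -0.0003
```

Call:
move_arm(
  commands=[
    [0,-0.3,0,0,0,0],
    [0,-0.6,0,0,0,0],
    [0,-0.9,0,0,0,0],
    [0,-1.2,0,0,0,0],
    [0,-1.5,0,0,0,0],
    [0,-1.8,0,0,0,0],
    [0,-2.1,0,0,0,0],
    [0,-2.3,0,0,0,0],
    [0,-2.3,0,0,0,0],
    [0,-2.3,0,0,0,0],
  ],
)

```text
clock: 11.6
eef_pos: [0.4558, 0.065, 0.1353]
tool_rot: [0.001, 0.139, 0.99, 0.001]
force: [2.2, 4.9, -1.5]
finger_gap: -0.0002
```

Call:
move_arm(
  commands=[
    [0,-0.3,0,0,0,0],
    [0,-0.6,0,0,0,0],
    [0,-0.9,0,0,0,0],
    [0,-1.2,0,0,0,0],
    [0,-1.5,0,0,0,0],
    [0,-1.8,0,0,0,0],
    [0,-2.1,0,0,0,0],
    [0,-2.4,0,0,0,0],
    [0,-2.4,0,0,0,0],
    [0,-2.4,0,0,0,0],
  ],
)

```text
clock: 12.6
eef_pos: [0.4551, 0.0626, 0.1353]
tool_rot: [0.001, 0.139, 0.99, 0.001]
force: [2.5, 4.5, -1.4]
finger_gap: 0.0003
```

Call:
move_arm(
  commands=[
    [0,-0.3,0,0,0,0],
    [0,-0.6,0,0,0,0],
    [0,-0.9,0,0,0,0],
    [0,-1.2,0,0,0,0],
    [0,-1.5,0,0,0,0],
    [0,-1.8,0,0,0,0],
    [0,-2.1,0,0,0,0],
    [0,-2.4,0,0,0,0],
    [0,-2.4,0,0,0,0],
    [0,-2.4,0,0,0,0],
  ],
)

```text
clock: 13.6
eef_pos: [0.4545, 0.0603, 0.1353]
tool_rot: [0.001, 0.139, 0.99, 0.001]
force: [3.1, 4.2, -1.4]
finger_gap: -0.0
```

Call:
move_arm(
  commands=[
    [0,-0.3,0,0,0,0],
    [0,-0.6,0,0,0,0],
    [0,-0.9,0,0,0,0],
    [0,-1.2,0,0,0,0],
    [0,-1.5,0,0,0,0],
    [0,-1.8,0,0,0,0],
    [0,-2.1,0,0,0,0],
    [0,-2.4,0,0,0,0],
    [0,-2.4,0,0,0,0],
    [0,-2.4,0,0,0,0],
  ],
)

```text
clock: 14.6
eef_pos: [0.4538, 0.0579, 0.1354]
tool_rot: [0.001, 0.139, 0.99, 0.001]
force: [3.3, 4.5, -1.3]
finger_gap: 0.0003
```

Call:
move_arm(
  commands=[
    [0,-0.3,0,0,0,0],
    [0,-0.6,0,0,0,0],
    [0,-0.9,0,0,0,0],
    [0,-1.2,0,0,0,0],
    [0,-1.5,0,0,0,0],
    [0,-1.8,0,0,0,0],
    [0,-2.1,0,0,0,0],
    [0,-2.4,0,0,0,0],
    [0,-2.4,0,0,0,0],
    [0,-2.4,0,0,0,0],
  ],
)

```text
clock: 15.6
eef_pos: [0.4529, 0.055, 0.1353]
tool_rot: [0.0, 0.139, 0.99, -0.0]
force: [2.7, 2.5, 0.7]
finger_gap: 0.0
```

Run:
```python
from h import *
o=ctrl.get_obs();print(o['clock'],o['eef_pos'].round(5),o['force'])
print(plate('scene'),plate('top'))
c=dict(np.load('scene.npz')); C=cloud(c)
o=JC['scene']-.0615*U; rx,ry=(C[:,:2]-o)@W,(C[:,:2]-o)@U
h=cv2.cvtColor(c['color'],cv2.COLOR_RGB2HSV)[c['depth']>0].astype(int)
m=(h[:,0]>5)&(h[:,0]<18)&(h[:,1]>150)&(rx<-.07)&(rx>-.12)&(C[:,2]>.03)
print(m.sum(),np.percentile(C[m,2],[5,25,50,75,95]).round(4),ry[m].mean())
a=c['color'][170:270,260:376,::-1]
cv2.imwrite('pics/s2.png',cv2.convertScaleAbs(cv2.resize(a,(696,600),interpolation=cv2.INTER_CUBIC),alpha=1.6))
```

```text
15.6 [0.45294 0.05497 0.13531] [2.71621484 2.46458491 0.68082191]
(np.float64(-0.076), np.int64(107)) (np.float64(-0.0774), np.int64(35))
144 [0.0495 0.0562 0.0586 0.0607 0.0762] -0.04666413762059134
```

View pics/s2.png

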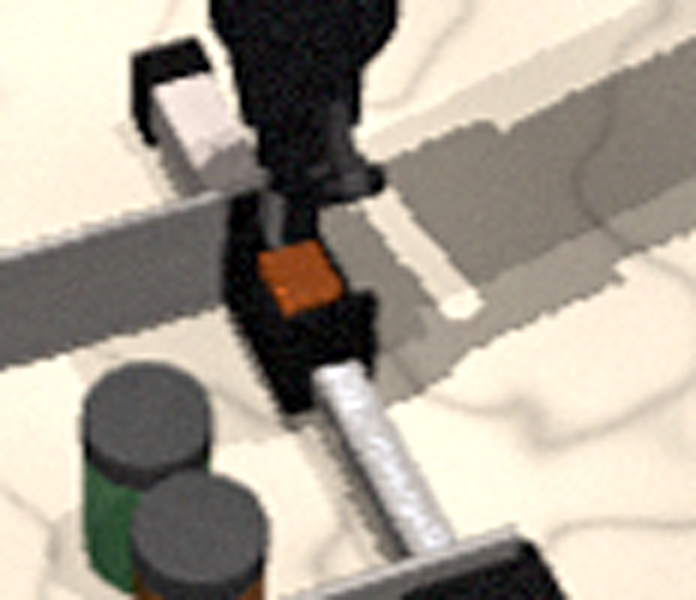

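The sleeve stopped at about 59 mm, and the orange button (crop 300,275) stands proud again, with its top at 58.6 mm. Next: back off and go to the tin.

Run:
```python
from h import *
print(plan([.4828,.3725,.22],13))
```

```text
(array([ 58.8, 313.4, -84.7]), array([1.0e-02, 3.0e-02, 6.1e+01]))
```

Call:
move_arm(
  commands=[
    [0,5,-1,0,0,0],
    [0,8,-20,0,0,0],
    [0,12,-60,0,0,0],
    [12,55,-84,0,0,8],
    [24,100,-84,0,0,16],
    [36,145,-84,0,0,24],
    [48,190,-84,0,0,32],
    [58,235,-84,0,0,40],
    [59,280,-84,0,0,48],
    [59,313,-84,0,0,56],
  ],
  jaw=1,
)

```text
clock: 16.7
eef_pos: [0.4814, 0.3743, 0.2184]
tool_rot: [-0.0, 0.58, 0.815, -0.001]
force: [0.7, -0.4, 0.1]
finger_gap: 0.0849
```

Run:
```python
from h import *
o=ctrl.get_obs();print(o['clock'],o['eef_pos'],o['finger_gap'],o['qpos']);print(plan([.4828,.3725,.16],13,o))
print(plate('scene'),plate('top'))
c=dict(np.load('scene.npz')); C=cloud(c)
oo=JC['scene']-.0615*U; rx,ry=(C[:,:2]-oo)@W,(C[:,:2]-oo)@U
h=cv2.cvtColor(c['color'],cv2.COLOR_RGB2HSV)[c['depth']>0].astype(int)
m=(h[:,0]>5)&(h[:,0]<18)&(h[:,1]>150)&(rx<-.07)&(rx>-.12)&(C[:,2]>.03)
print(m.sum(),np.percentile(C[m,2],[5,25,50,75,95]).round(4),ry[m].mean())
cv2.imwrite('pics/s3.png',cv2.convertScaleAbs(cv2.resize(c['color'][150:390,230:470,::-1],(600,600),interpolation=cv2.INTER_CUBIC),alpha=1.5))
```

```text
16.7 [0.4813561  0.3743218  0.21843608] 0.08494485270977815 [ 4.75512116e-01  2.42444492e-01  1.72536642e+00 -1.00160095e-03
  1.17614560e+00  1.42179812e-01]
(array([-2.1,  0.9, 58.4]), array([-0.12,  0.08,  6.12]))
(np.float64(-0.0775), np.int64(109)) (np.float64(-0.0785), np.int64(37))
149 [0.0479 0.0553 0.0586 0.0608 0.0715] -0.04117631289950795
```

View pics/s3.png

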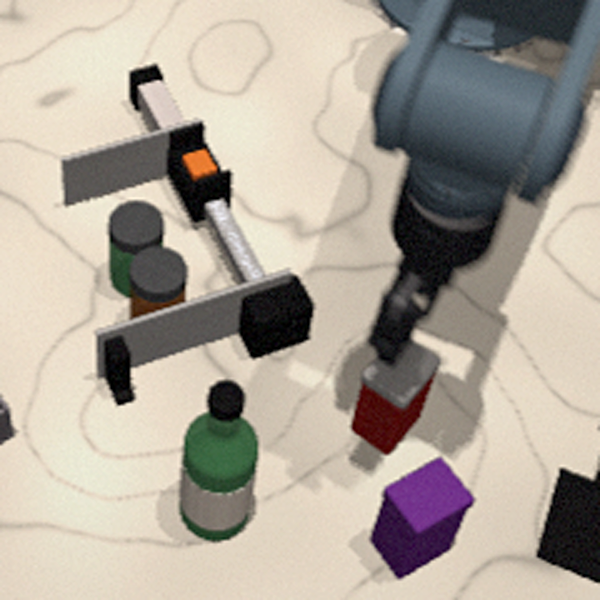

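Gripper stands over the red tin (crop 400,375); the button is up and the jars look unmoved. Descend and grip.

Call:
move_arm(
  commands=[
    [-2,1,10,0,0,6],
    [-2,1,25,0,0,6],
    [-2,1,50,0,0,6],
    [-2,1,75,0,0,6],
    [-2,1,95,0,0,6],
    [-2,1,104,0,0,6],
    [-2,1,104,0,0,6],
    [-2,1,104,0,0,6],
    [-2,1,104,0,0,6],
    [-2,1,104,0,0,6],
  ],
)

```text
clock: 17.8
eef_pos: [0.4846, 0.371, 0.1164]
tool_rot: [0.0, 0.62, 0.785, 0.001]
force: [0.1, -0.7, 0.2]
finger_gap: 0.0853
```

Call:
move_arm(
  commands=[
    [0,0,0,0,0,0],
    [0,0,0,0,0,0],
    [0,0,0,0,0,0],
    [0,0,0,0,0,0],
    [0,0,0,0,0,0],
    [0,0,0,0,0,0],
    [0,0,0,0,0,0],
    [0,0,0,0,0,0],
    [0,0,0,0,0,0],
    [0,0,0,0,0,0],
  ],
  jaw=0.5,
  newtons=35,
)

```text
clock: 18.8
eef_pos: [0.4841, 0.3708, 0.116]
tool_rot: [0.0, 0.62, 0.785, 0.0]
force: [-2.7, -1.3, 5.7]
finger_gap: 0.0572
```

Run:
```python
from h import *
o=ctrl.get_obs();print(o['clock'],o['eef_pos'],o['force'],o['finger_gap']);
t=np.array([.5612,.0819])-.036*U; print(t,plan([*t,.114],-16.0,o))
```

```text
18.8 [0.4840772  0.37080894 0.11596607] [-2.71290313 -1.27454082  5.71372812] 0.05723328694678168
[0.5512784 0.0472932] (array([-330.3,   -9.6,    2. ]), array([ 1.00e-02, -0.00e+00,  2.94e+01]))
```

Call:
move_arm(
  commands=[
    [0,0,-10,0,0,0],
    [0,0,-40,0,0,0],
    [0,0,-80,0,0,0],
    [0,0,-125,0,0,0],
    [-25,-1,-128,0,0,4],
    [-60,-2,-128,0,0,8],
    [-100,-3,-128,0,0,12],
    [-140,-4,-128,0,0,16],
    [-180,-5,-128,0,0,20],
    [-200,-6,-128,0,0,24],
  ],
)

```text
clock: 19.8
eef_pos: [0.5246, 0.1721, 0.2432]
tool_rot: [0.0, 0.771, 0.637, -0.0]
force: [0.2, 0.6, -1.8]
finger_gap: 0.0574
```

Run:
```python
from h import *
o=ctrl.get_obs();print(o['clock'],o['eef_pos'],o['force'],o['finger_gap']);
t=np.array([.5612,.0819])-.036*U; print(t,plan([*t,.20],-16.0,o))
```

```text
19.8 [0.5246071  0.17207633 0.2432183 ] [ 0.18919693  0.61921753 -1.84156031] 0.05736346180254252
[0.5512784 0.0472932] (array([-117.5,   49.8,   43.3]), array([0.01, 0.04, 5.1 ]))
```

Call:
move_arm(
  commands=[
    [-30,13,0,0,0,5],
    [-65,28,0,0,0,5],
    [-95,40,0,0,0,5],
    [-112,47,5,0,0,5],
    [-117,50,10,0,0,5],
    [-117.5,50,14,0,0,5],
    [-117.5,50,18,0,0,5],
    [-117.5,50,18,0,0,5],
    [-117.5,50,18,0,0,5],
    [-117.5,50,18,0,0,5],
  ],
)

```text
clock: 20.8
eef_pos: [0.5519, 0.0506, 0.2254]
tool_rot: [0.0, 0.796, 0.605, 0.0]
force: [-0.3, 1.3, -1.8]
finger_gap: 0.0571
```

Run:
```python
from h import *
o=ctrl.get_obs();print(o['clock'],o['eef_pos'],o['force'],o['finger_gap']);
t=np.array([.5612,.0819])-.036*U; print(t,plan([*t,.116],-16.0,o))
for n in('scene','top'):
    c=cap(n); C=cloud(c); h=cv2.cvtColor(c['color'],cv2.COLOR_RGB2HSV)[c['depth']>0].astype(int)
    m=((h[:,0]<5)|(h[:,0]>174))&(h[:,1]>150)&(C[:,1]<.2)&(C[:,1]>-.1)
    if m.sum(): print(n,m.sum(),C[m].mean(0).round(4),np.percentile(C[m,2],[1,5,95,99]).round(3))
    cv2.imwrite(f'pics/{n}4.png',cv2.convertScaleAbs(cv2.resize(c['color'][120:270,200:400,::-1],(800,600),interpolation=cv2.INTER_CUBIC),alpha=1.5))
```

```text
20.8 [0.55194365 0.05061646 0.22538429] [-0.26360052  1.28042206 -1.84240927] 0.05707806490432923
[0.5512784 0.0472932] (array([ -3.4,   0.2, 109.4]), array([ 0.02, -0.01,  0.45]))
scene 572 [0.5597 0.0731 0.1502] [0.056 0.114 0.186 0.19 ]
```

View pics/scene4.png

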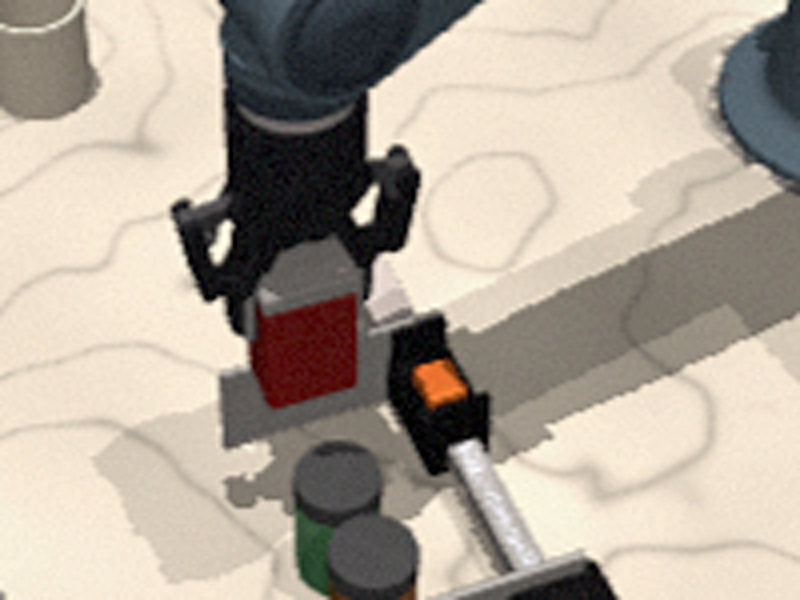

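Tin is held upright above the gap (crop 305,350), between the plate and the green jar. Lower it.

Call:
move_arm(
  commands=[
    [-3,0,15,0,0,0.5],
    [-3,0,35,0,0,0.5],
    [-3,0,55,0,0,0.5],
    [-3,0,75,0,0,0.5],
    [-3,0,90,0,0,0.5],
    [-3,0,98,0,0,0.5],
    [-3,0,103,0,0,0.5],
    [-3,0,105,0,0,0.5],
    [-3,0,106,0,0,0.5],
    [-3,0,107,0,0,0.5],
  ],
)

```text
clock: 21.9
eef_pos: [0.5516, 0.0471, 0.1189]
tool_rot: [0.001, 0.799, 0.601, 0.001]
force: [-1.0, 0.2, -1.2]
finger_gap: 0.0574
```

Call:
move_arm(
  commands=[
    [0,0,0.3,0,0,0],
    [0,0,0.6,0,0,0],
    [0,0,0.9,0,0,0],
    [0,0,1.2,0,0,0],
    [0,0,1.5,0,0,0],
    [0,0,1.5,0,0,0],
    [0,0,1.5,0,0,0],
    [0,0,1.5,0,0,0],
    [0,0,1.5,0,0,0],
    [0,0,1.5,0,0,0],
  ],
)

```text
clock: 22.9
eef_pos: [0.5511, 0.0471, 0.1166]
tool_rot: [-0.0, 0.799, 0.601, -0.0]
force: [-0.6, 0.3, -0.6]
finger_gap: 0.0573
```

Run:
```python
from h import *
c=cap('scene'); cv2.imwrite('pics/s5.png',cv2.convertScaleAbs(cv2.resize(c['color'][150:270,210:370,::-1],(800,600),interpolation=cv2.INTER_CUBIC),alpha=1.5))
```

```text
(no output)
```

View pics/s5.png

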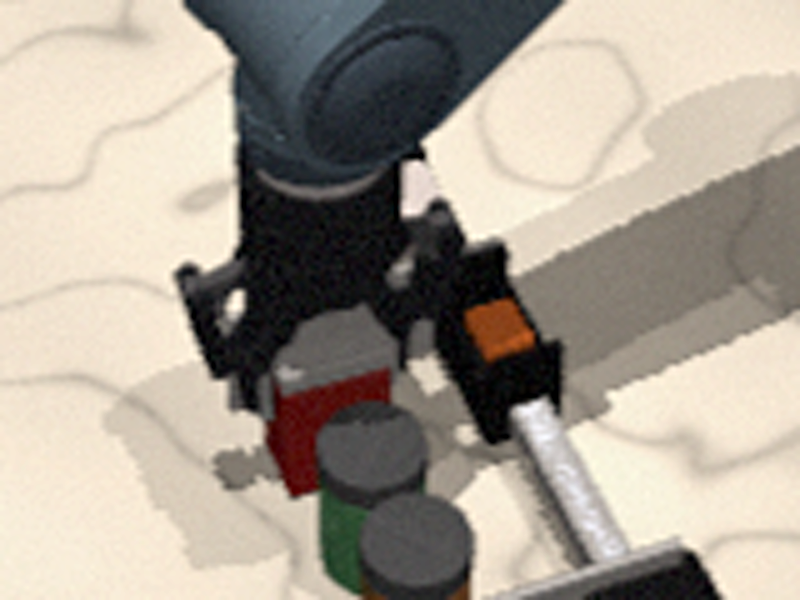

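Call:
move_arm(
  commands=[
    [0,0,0.4,0,0,0],
    [0,0,0.8,0,0,0],
    [0,0,0.8,0,0,0],
    [0,0,0.8,0,0,0],
    [0,0,0.8,0,0,0],
    [0,0,0.8,0,0,0],
    [0,0,0.8,0,0,0],
    [0,0,0.8,0,0,0],
    [0,0,0.8,0,0,0],
    [0,0,0.8,0,0,0],
  ],
)

```text
clock: 23.95
eef_pos: [0.5512, 0.0472, 0.116]
tool_rot: [0.0, 0.799, 0.601, 0.0]
force: [-1.8, 1.3, 3.0]
finger_gap: 0.0577
```

Call:
move_arm(
  commands=[
    [0,0,0,0,0,0],
    [0,0,0,0,0,0],
    [0,0,0,0,0,0],
    [0,0,0,0,0,0],
    [0,0,0,0,0,0],
    [0,0,-1,0,0,0],
    [0,0,-3,0,0,0],
    [0,0,-6,0,0,0],
    [0,0,-10,0,0,0],
    [0,0,-15,0,0,0],
  ],
  jaw=0.87,
)

```text
clock: 24.95
eef_pos: [0.5511, 0.0471, 0.1313]
tool_rot: [0.0, 0.799, 0.601, 0.0]
force: [0.3, -0.4, -0.0]
finger_gap: 0.0742
```

Call:
move_arm(
  commands=[
    [0,0,-10,0,0,0],
    [0,0,-20,0,0,0],
    [0,0,-30,0,0,0],
    [0,0,-45,0,0,0],
    [0,0,-65,0,0,0],
    [0,0,-90,0,0,0],
    [0,0,-115,0,0,0],
    [30,0,-120,0,0,0],
    [60,0,-120,0,0,0],
    [60,-50,-120,0,0,0],
  ],
)

```text
clock: 25.95
eef_pos: [0.523, 0.1196, 0.2505]
tool_rot: [-0.0, 0.799, 0.601, 0.0]
force: [-1.7, -0.2, 1.1]
finger_gap: 0.0743
```

Run:
```python
from h import *
print(plate('scene'),plate('top'))
for n in('scene','top'):
    c=dict(np.load(n+'.npz')); C=cloud(c); oo=JC[n]-.0615*U; rx,ry=(C[:,:2]-oo)@W,(C[:,:2]-oo)@U
    def rep(s,m):
        if m.sum()>5: print(n,s,m.sum(),'rx',np.percentile(rx[m],[2,50,98]).round(4),'ry',np.percentile(ry[m],[2,50,98]).round(4),'z',np.median(C[m,2]).round(4))
    rep('lid',(abs(rx)<.05)&(ry<0)&(ry>-.07)&(C[:,2]>.09)&(C[:,2]<.105))
    rep('jars',(abs(rx)<.05)&(ry>0)&(ry<.125)&(C[:,2]>.082)&(C[:,2]<.098))
    h=cv2.cvtColor(c['color'],cv2.COLOR_RGB2HSV)[c['depth']>0].astype(int)
    rep('button',(h[:,0]>5)&(h[:,0]<18)&(h[:,1]>150)&(rx<-.07)&(rx>-.12)&(C[:,2]>.03))
    if n=='scene':cv2.imwrite('pics/s6.png',cv2.convertScaleAbs(cv2.resize(c['color'][150:390,150:470,::-1],(800,600),interpolation=cv2.INTER_CUBIC),alpha=1.5))
```

```text
(np.float64(-0.0158), np.int64(198)) (np.float64(-0.0787), np.int64(36))
scene lid 356 rx [-0.028   0.0002  0.0278] ry [-0.0541 -0.0306 -0.0115] z 0.0959
scene jars 733 rx [-0.0229  0.0011  0.0245] ry [0.0104 0.0672 0.1141] z 0.0898
scene button 146 rx [-0.1117 -0.0935 -0.0805] ry [-0.0556 -0.0376 -0.0037] z 0.0584
top lid 268 rx [-0.0277  0.0021  0.0275] ry [-0.055  -0.0359 -0.0143] z 0.0961
top jars 122 rx [-0.0034  0.011   0.0249] ry [0.0677 0.0935 0.1144] z 0.0896
top button 90 rx [-0.1076 -0.0928 -0.0799] ry [-0.0552 -0.042  -0.0273] z 0.0586
```

View pics/s6.png

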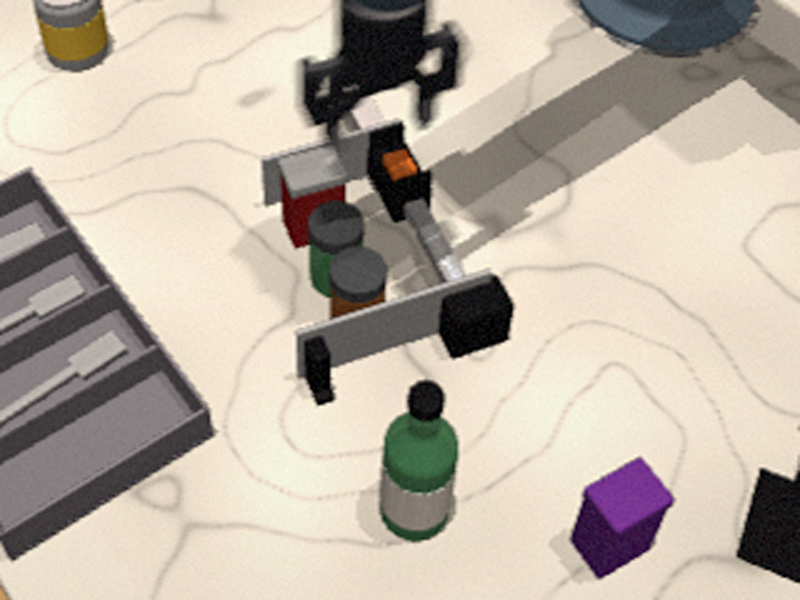

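The red tin stands upright (crop 313,200) between the plate and the green jar. The jars are in place, the button is up (398,163) and the gripper is clear. (The -15.8 mm scene reading for the plate picked up tin pixels; top gives -78.7 mm.) I'll hand it in.

```bash
python3 -c "
from h import *
print(workorder.finish_job(), ctrl.get_obs()['clock'])"
```

```text
the job is handed in; nothing more can be done
the job is handed in; nothing more can be done
```

The sleeve is drawn out and locked in its next hole, and the red tin stands upright in the widened gap. I handed the job in at about 26 s; no verdict is reported.

**What I did:** I pressed the button with about 6 N and dragged the sleeve out to about 36 mm. Then I let the button go and pushed the sleeve by its thumb stop in steps of about 2 mm. The wrist force read at the end of each call stayed under about 8 N. The catch popped up at about 60 mm. I then gripped the red tin across its long side and set it down in the gap.

**Last checks:**
- **Button:** its top is at 58.4 to 58.6 mm, so it is fully up. I took the lock from this height and the jump in force, and did not push on the sleeve again to test it.
- **Tin:** its lid is at 96 mm, so it is upright on the counter. It is within about 2 mm of the row line, at rack y of about -31 to -36 mm.
- **Clearances:** the gap runs from about -76 to +4 mm.
- **Jars and bystanders:** the scene camera found the jar row within a few mm of where it was. The oil bottle and can look unmoved, but I did not measure them. The mug was not in the last picture, though the arm never went near it.

**Readings that disagreed:** the last scene-camera reading of the plate (-15.8 mm) picked up pixels of the tin, so I used the top camera's -78.7 mm. The top camera's last jar reading was partly hidden by the arm. The two cameras also differed by 3 to 7 mm throughout, so I averaged them.

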